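# Turn the sticky locker lock and hold it turned

### The arm

A 6-joint arm with a two-finger parallel gripper is mounted at the origin on a cart in front of the work surface, level with it; the furniture and walls round the work are solid. World frame = base frame: x ahead of the robot, y to its left, z up, the work surface at z = 0. Lengths are in m, angles in rad, forces in N, time in s.
With the tool pointing down it reaches from about 0.325 to 0.9 m from the base axis. Payload 6.1 kg.
Tool frame: the origin (TCP) lies midway between the tips of the shut fingers; the grasp point (between the pads) lies manip.grip_point_offset behind it (manip.grip_point_offset is the distance from the TCP to the grasp point, in m); x points along the fingers, y is the direction in which the jaws open and shut, and the axes are right-handed (so a half turn about x gives the same grasp; the last joint's range is limited). The gripper opens to 85 mm and grips with 20 to 120 N. Pads are 22 mm wide; open, the fingers measure 114 mm over their backs; the gripper's body (76 mm by 85 mm) begins 54 mm behind the grasp point. The pads swing forward as they close: fully open they stand 13 mm farther back than shut.
Start: joints at [-1.348, 0.22, 1.526, -0, 1.395, -0.126], TCP at [0.214, -0.587, 0.231] pointing down, gripper open.
Joint ranges: [-2.98, 2.98], [-0.91, 2.08], [0.09, 2.57], [-1.24, 4.39], [0.2, 2.65], [-2.68, 2.68]. Speed limits (rad/s): [2.57, 2.57, 3.01, 3.14, 3.14, 3.14].

### API

Orientations are given as a unit quaternion [w, x, y, z].
In Python, from station import manip, read_camera, get_calibration gives the robot as it stands.
- The arm moves only by the shell command python3 -m inch 'ROWS' [OPENING] [FORCE]. ROWS is JSON, a list of rows, each an object of numbers: "dx", "dy", "dz": the shift along the tool's x, y, z in mm; "wx", "wy", "wz": the turn, a rotation vector about the tool's x, y, z in rad. A call has 1 to 8 rows; each row shifts and turns the commanded pose from where the row before left it, along the tool's axes as they then stand; what a row does not reach is not made up. A row lasts 1/12 s, in which the tool goes at most 41.7 mm and 7.16 degrees, less where a joint would pass 70% of its speed; a pose out of reach is approached as far as the arm can. A call with a gripper value outside its range is refused whole. OPENING is the gripper command: -1 is shut, 1 is fully open, values between are in proportion, set as the call begins (- or left out, the last holds). The fingers move at their own pace and stop on an object; FORCE is the grip in N (left out, the last holds). Time passes only in rows, so rows that do not move let the fingers close. It gives the time, the measured TCP pose, the force and the opening at its end, in the units of the state.
- manip.read_state(): the state, without advancing time (a new reading comes with each control period).
- read_camera(name): name is "side" or "top" or "wrist"; returns the picture (480x640x3 uint8, red, green, blue); there is no depth.
- get_calibration(name): a dict with "mtx" (3x3 intrinsics, pixels), "dist" ([k1, k2, p1, p2, k3] as OpenCV has them; the pictures are not rectified), "rvec" (rotation vector, rad) and "tvec" (3), from world to camera coordinates, as OpenCV has them; the wrist camera has in their place "hand_eye" (4x4, takes a point from camera to tool coordinates, whose origin is the TCP and whose axes are the tool frame's). Camera axes: x right, y down, z forward; pixel columns grow to the right and rows downward; lengths in m; the calibration is good to about 2 mm. A picture is of the moment at which its call begins: read the wrist's pose just before it. get_calibration takes no time and is no camera call.
- manip.hand_in(): hands the job in, once; it reports no verdict.
The state is a dict: "clock": time; "q": joint angles; "joint_vel": joint speeds; "joint_efforts": joint torques, N m; "position": TCP position; "ee_rot": TCP orientation; "ft_force": force on the tool from outside, world axes, zero at the start; "torque": the same for the moment, N m; "gripper_width": opening from 0.0 (shut) to 1.0 (fully open).
Only numpy, scipy, OpenCV 4.12 (cv2) and the standard library are available. Lean on these libraries where they do the work, as an engineer would, in place of code of your own. Each camera call takes 0.05 s, during which the arm holds its last target.

### The job

Take the red-headed key out of the wooden stand and push it into the slot in the top of the green steel locker until its collar sits on the lock; the pins inside are sticky, so wiggle it a little as you press. Then turn it a quarter turn clockwise (seen from above), which raises the locker's lid ajar, and finish still gripping the key, holding it turned against its return spring. Leave the blue-headed key in the stand and do not knock the other things about.

Things in the scene. Friction and masses are not known exactly. Their poses are not given: they have to be found in the camera images.
- red_key_grip (a point): Centre of the red plastic head of the key to use, upright in one of the stand's two places, z up. Head: 12 mm thick (point's x), 30 mm wide (y), 34 mm tall, centred here; grip it across the 12 mm. The key is the same after a half turn. 50 g.
- red_key_collar (a point): On the red key's axis, 32 mm below the head's centre: underside of its steel collar (18 mm across), which rests on the stand's top, and on the lock's cover when fully in. Below it: round neck, 5 mm across and 8 mm long, then the blade, 5 mm thick (x), 12 mm wide (y), with a rounded nose, ending 30.5 mm below this point.
- blue_key_grip (a point): Centre of the blue head of the other key, same shape, in the other place of the stand, 70 mm beside the red one. To be left there.
- key_stand: Fixed wooden block 64 x 140 x 40 mm with two upright slots, 70 mm apart along its y (at y = -35 and +35 mm), each 7 mm along the block's x by 14 mm along its y, 36 mm deep. Origin: centre of its underside on the bench. The keys' x axes lie along the block's x.
- lock_mouth (a point): Centre of the lock's slot at the top face of its steel cover, 80 mm above the bench. The slot is 14 mm long along this point's x and 7 mm wide along its y (the key's y must lie along this x, either way round), chamfered 1 mm. The cover (46 mm square, 6 mm thick) does not turn; it lets the key turn only with its collar within about 2 mm of home, and keeps it in while turned.
- locker: Fixed green steel locker; origin on the bench under the slot's centre, x from its front to its back (as the slot's). It reaches 35 mm before, 140 mm behind and 95 mm to each side of that (handles 111 mm); deck and lid are 70 mm up. The lid begins 32 mm behind the slot; its front edge rises about 13 mm as the key turns.
- lock_plug (a joint): Angle of the plug under the cover, rad: 0 at rest, slot along lock_mouth's x; grows clockwise from above, stop at 1.62. A spring turns it back (about 0.1 N m). The key has play: turn it about 0.2 rad farther. Two stiff side pins catch the blade in the last 16 mm of its way in: straight pressing takes 10 to 20 N, about half while wiggled 1 mm across the slot and 0.1 rad about z.
- screw_jar_1: Bystander: clear jar of screws with a red lid, 67 mm across, 90 mm tall; origin at the centre of its underside.
- screw_box_2: Bystander: small white and red box, 50 x 70 x 60 mm; origin at the centre of its underside.

How it is judged:
On the way, in this order (a step that is already met when the one before it is completed fails the run):
1. the red key is held in the fingers, lifted clear of the stand (height (world z) of red_key_grip above 0.115 m and contact force between the fingers and red_key above 1 N), for 0.1 s.
2. the red key is in the lock to its collar, not yet turned (z of red_key_grip in the frame of lock_mouth below 0.0345 m and horizontal distance between red_key_grip and lock_mouth below 0.006 m and value of joint lock_plug below 0.4 rad), for 0.1 s.
At the end, for the whole second after the job is handed in: The red key is in the lock with its collar on the cover (within about 3 mm), the plug is turned at least 1.3 rad clockwise, and the fingers still grip the key and hold it there through the last second; the blue key is still in the stand (within 20 mm) (value of joint lock_plug above 1.3 rad and z of red_key_grip in the frame of lock_mouth below 0.0355 m and horizontal distance between red_key_grip and lock_mouth below 0.006 m and contact force between the fingers and red_key above 1 N and distance of blue_key_grip from where it was at the start of the episode below 0.02 m); the arm keeps its last pose, push and grip.
It fails at once if the blue key is taken out of the stand (distance of blue_key_grip from where it was at the start of the episode above 0.02 m).
It fails at once if a bystander is knocked more than 40 mm (distance of any of screw_jar_1, screw_box_2 from where it was at the start of the episode above 0.04 m).
It also fails if it takes over 58 s, if anything falls off the work surface, if the arm or the gripper's body presses on something with over 40 N, if the wrist force passes 120 N, or if a joint passes its speed limit or range.

## Working session

There is one attempt and no reset: what is moved stays moved. The work goes in short steps, Python scripts to look and compute and a shell command to move; the robot and the scene stay as the last step left them, time stands still between calls to the robot, and variables do not carry over. Pictures are saved under pics/ and viewed, and the job is handed in when it is done.

```bash
ls; mkdir -p pics
cat > h.py <<'E'
import numpy as np, cv2
from station import manip, read_camera, get_calibration
from scipy.spatial.transform import Rotation as R
def st():
    s=manip.read_state(); q=s['ee_rot']; return s,np.array(s['position']),R.from_quat([q[1],q[2],q[3],q[0]])
def snap(n,f):
    im=read_camera(n); cv2.imwrite('pics/'+f,im[:,:,::-1]); return im
E
python3 - <<'E'
from h import *
s,p,r=st(); print(s); print(r.as_matrix().round(3)); print(manip.grip_point_offset)
for n in ('side','top','wrist'):
    snap(n,n+'0.png'); c=get_calibration(n); print(n,c)
E
```

```text
pics
{'clock': 0.0, 'q': array([-1.34808760e+00,  2.21263700e-01,  1.52761814e+00,  1.22904983e-06,
        1.39472739e+00, -1.26098653e-01]), 'joint_vel': array([ 1.67687684e-04,  8.33831456e-04,  4.04349282e-04, -2.60851259e-04,
        9.85382525e-05,  2.64005350e-05]), 'joint_efforts': array([-6.45053806e-04, -4.96897781e+01, -3.89396918e+01, -2.68850254e-04,
        1.10660287e-02,  1.23320677e-05]), 'position': array([ 0.21347034, -0.58675455,  0.23017227]), 'ee_rot': array([-0.12198552, -0.69634576, -0.12340983,  0.69641376]), 'ft_force': array([ 0.08912233, -0.11602182,  0.07239049]), 'torque': array([ 0.01389782,  0.00828148, -0.02087618]), 'gripper_width': 0.9975746346072272}
[[-0.     0.342 -0.94 ]
 [ 0.002 -0.94  -0.342]
 [-1.    -0.002 -0.   ]]
0.0187
side {'mtx': array([[503.41043492,   0.        , 317.80734353],
       [  0.        , 503.41043492, 244.42915718],
       [  0.        ,   0.        ,   1.        ]]), 'dist': array([0.04174843, 0.        , 0.        , 0.        , 0.        ]), 'rvec': array([ 1.95109726, -0.06107979,  0.01918252]), 'tvec': array([-0.473998
[... 294 characters left out ...]
([ 2.17413446, -2.18081108,  0.12210528]), 'tvec': array([0.17517822, 0.49124811, 0.93796353])}
wrist {'mtx': array([[333.3401608 ,   0.        , 315.69617941],
       [  0.        , 333.3401608 , 237.74900473],
       [  0.        ,   0.        ,   1.        ]]), 'dist': array([-0.04604648,  0.        ,  0.        ,  0.        ,  0.        ]), 'hand_eye': array([[-5.31028617e-04, -2.99598076e-01,  9.54065360e-01,
        -1.43510490e-01],
       [ 9.99999039e-01, -1.38117076e-03,  1.22876280e-04,
        -9.85304276e-04],
       [ 1.28091368e-03,  9.54064508e-01,  2.99598522e-01,
        -7.52503828e-02],
       [ 0.00000000e+00,  0.00000000e+00,  0.00000000e+00,
         1.00000000e+00]])}
```

View pics/side0.png

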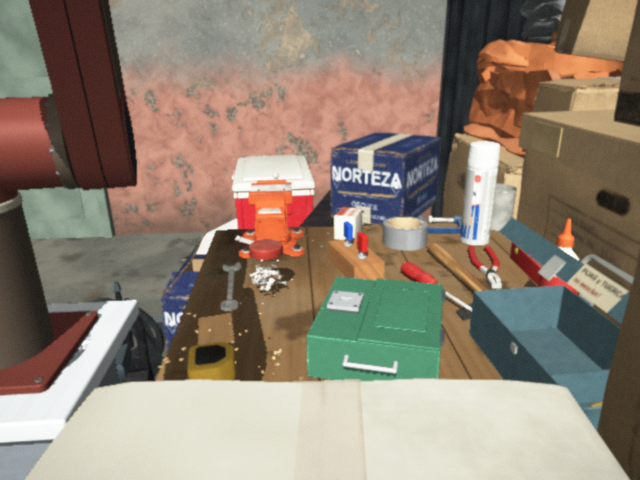

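View pics/top0.png

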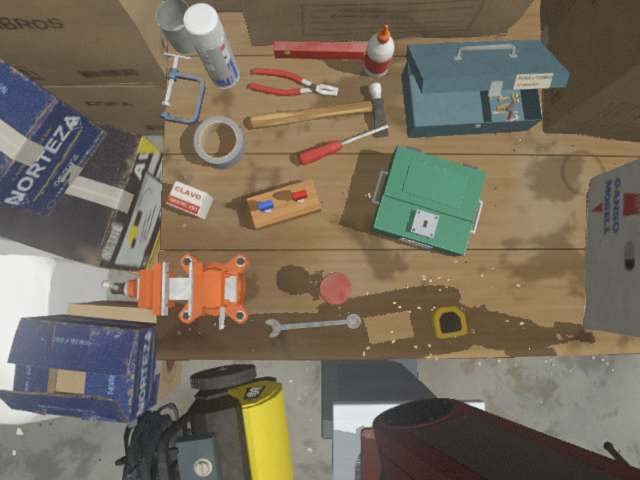

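View pics/wrist0.png

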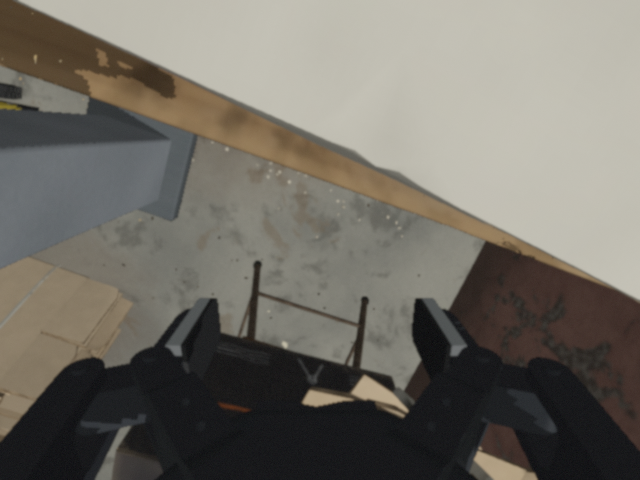

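The top view shows the stand at about (284,204), with the blue head at (265,206) and the red head at (299,196). The locker's lock cover is at about (425,223), the jar at (335,288) and the white box at (190,200). I'll zoom in next.

Run:
```python
import cv2
t=cv2.imread('pics/top0.png'); s=cv2.imread('pics/side0.png')
cv2.imwrite('pics/t1.png',cv2.resize(t[170:240,235:335],None,fx=8,fy=8,interpolation=cv2.INTER_CUBIC))
cv2.imwrite('pics/t2.png',cv2.resize(t[140:260,360:495],None,fx=5,fy=5,interpolation=cv2.INTER_CUBIC))
cv2.imwrite('pics/s1.png',cv2.resize(s[200:300,310:450],None,fx=5.7,fy=5.7,interpolation=cv2.INTER_CUBIC)[:570,:798])
```

```text
(no output)
```

View pics/t1.png

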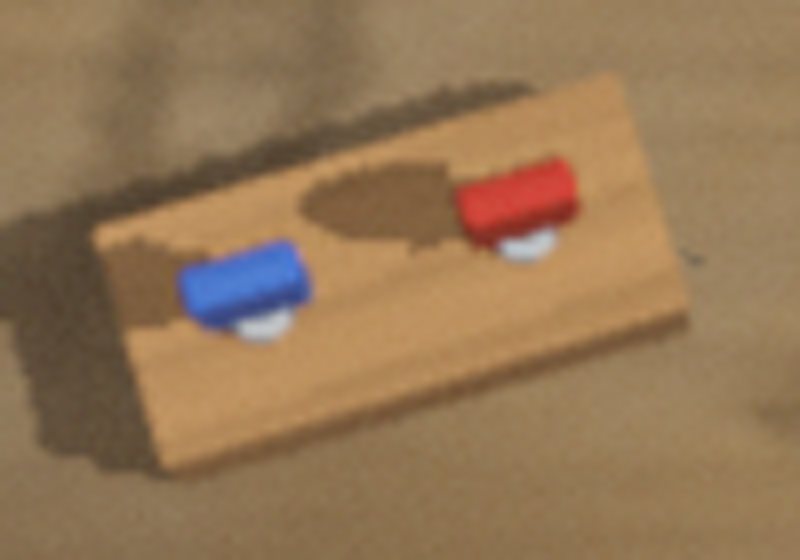

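View pics/t2.png

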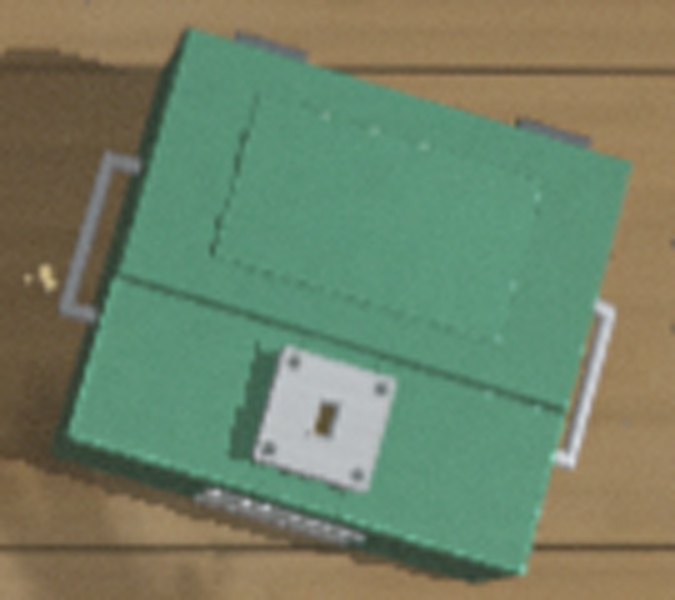

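View pics/s1.png

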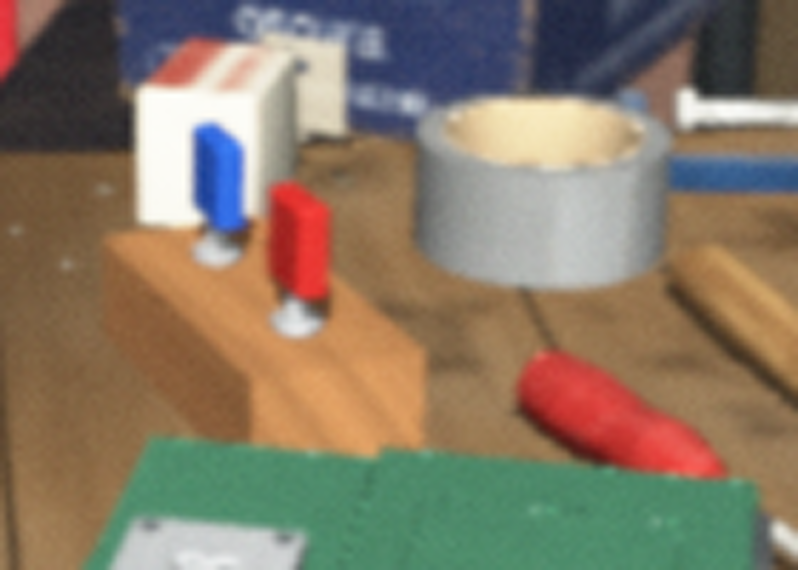

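```bash
cat >> h.py <<'E'
def ray(n,uv,P=None,Rt=None):
    c=get_calibration(n); x=cv2.undistortPoints(np.array(uv,float).reshape(-1,1,2),c['mtx'],c['dist']).reshape(-1,2)
    d=np.c_[x,np.ones(len(x))]
    if n=='wrist':
        H=c['hand_eye']; d=d@H[:3,:3].T@Rt.as_matrix().T; o=P+Rt.apply(H[:3,3])
    else:
        M=cv2.Rodrigues(c['rvec'])[0]; d=d@M; o=-M.T@c['tvec']
    return o,d
def plane(n,uv,z,P=None,Rt=None):
    o,d=ray(n,uv,P,Rt); return o+d*((z-o[2])/d[:,2])[:,None]
E
python3 - <<'E'
from h import *
f=lambda L,s,ox,oy:[((a+.5)/s-.5+ox,(b+.5)/s-.5+oy) for a,b in L]
def ax(q,name):
    c=q.mean(0); print(name,c.round(4)); 
    for i in range(4):
        e=q[(i+1)%4]-q[i]; print('  len %.4f ang %.3f'%(np.hypot(*e[:2]),np.arctan2(e[1],e[0])))
q=plane('top',f([(95,232),(620,72),(688,315),(168,470)],8,235,170),.04); ax(q,'stand')
q=plane('top',f([(283,345),(397,380),(370,492),(254,460)],5,360,140),.08); ax(q,'cover')
print('slot',plane('top',f([(327,420)],5,360,140),.08).round(4))
q=plane('top',f([(463,200),(567,158),(577,195),(474,238)],8,235,170),.089); ax(q,'red')
q=plane('top',f([(182,283),(293,243),(306,285),(197,323)],8,235,170),.089); ax(q,'blue')
print('jar',plane('top',[(335,288)],.09),'box',plane('top',[(190,200)],.06))
q=plane('top',f([(190,28),(630,162),(522,575),(68,437)],5,360,140),.07); ax(q,'locker')
E
```

```text
stand [0.5628 0.2576 0.04  ]
  len 0.1408 ang -1.272
  len 0.0657 ang -2.875
  len 0.1382 ang 1.861
  len 0.0645 ang 0.307
cover [ 0.5159 -0.0223  0.08  ]
  len 0.0471 ang -1.871
  len 0.0459 ang 2.877
  len 0.0473 ang 1.299
  len 0.0473 ang -0.269
slot [[ 0.5156 -0.0227  0.08  ]]
red [0.5722 0.2231 0.089 ]
  len 0.0273 ang -1.182
  len 0.0095 ang -2.881
  len 0.0271 ang 1.970
  len 0.0098 ang 0.281
blue [0.5513 0.2899 0.089 ]
  len 0.0286 ang -1.222
  len 0.0108 ang -2.837
  len 0.0279 ang 1.908
  len 0.0105 ang 0.365
jar [[0.39076079 0.15535912 0.09      ]] box [[0.5670503  0.44487017 0.06      ]]
locker [ 0.566  -0.0373  0.07  ]
  len 0.1868 ang -1.867
  len 0.1749 ang 2.848
  len 0.1884 ang 1.273
  len 0.1745 ang -0.303
```

```bash
python3 - <<'E'
from h import *
print(ray('side',[(320,240)])[0].round(3), ray('top',[(320,240)])[0].round(3))
def tri(a,b):
    o1,d1=ray('top',[a]);o2,d2=ray('side',[b]);d1=d1[0];d2=d2[0]
    t=np.linalg.lstsq(np.c_[d1,-d2],o2-o1,rcond=None)[0]
    p1=o1+t[0]*d1;p2=o2+t[1]*d2; print(p1.round(4),p2.round(4),np.linalg.norm(p1-p2).round(4))
tri((614,163),(566,383)); tri((586,337),(100,383))
f=lambda a,s,ox,oy:((a[0]+.5)/s-.5+ox,(a[1]+.5)/s-.5+oy)
# red head top centre, cover centre
tri(f((520,195),8,235,170),f((301,190),5.7,310,200))
tri((424.5,223.5),(346,300.5))
c=get_calibration('side')
def pr(n,X):
    c=get_calibration(n); return cv2.projectPoints(np.array(X,float).reshape(-1,3),c['rvec'],c['tvec'],c['mtx'],c['dist'])[0].reshape(-1,2).round(1)
print(pr('side',[(.5725,.2236,.089),(.5725,.2236,.072),(.5157,-.0225,.08)]))
E
python3 -c "
import cv2
s=cv2.imread('pics/side0.png');cv2.imwrite('pics/s2.png',cv2.resize(s[275:390,300:450],None,fx=5,fy=5,interpolation=cv2.INTER_CUBIC))"
```

```text
[ 0.446 -0.685  0.435] [0.398 0.187 0.979]
[ 0.617  -0.3616  0.1715] [ 0.6496 -0.3708  0.1866] 0.0371
[ 0.2983 -0.2995  0.1513] [ 0.27   -0.3069  0.159 ] 0.0302
[0.5726 0.2231 0.0908] [0.5742 0.223  0.0911] 0.0017
[ 0.5161 -0.0224  0.0771] [ 0.5168 -0.0224  0.0772] 0.0007
[[361.4 233.8]
 [361.3 242. ]
 [345.3 298.9]]
```

View pics/s2.png

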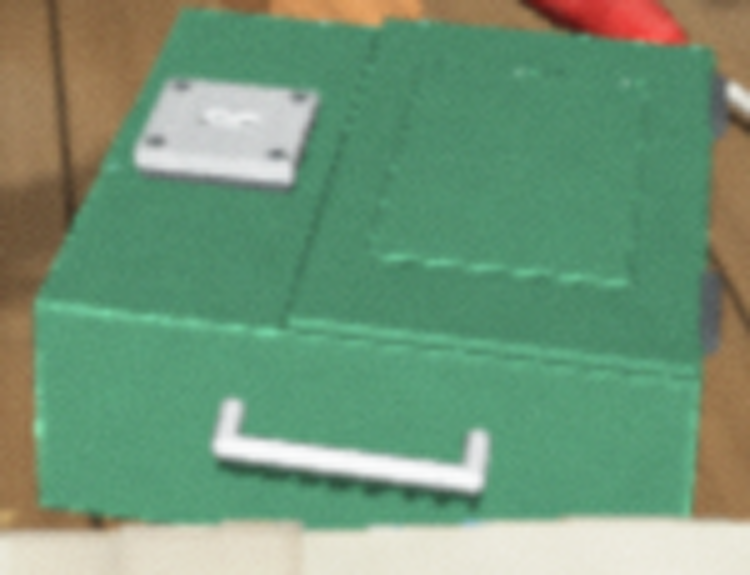

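Both cameras agree to 2 mm. The red head's centre is at about (0.573, 0.2235), yaw 0.30. The slot is at about (0.516, -0.0225), with its x at yaw -0.285. I'll lift above the box on the right and start turning.

```bash
python3 -m inch '[{"dx":-30},{"dx":-30},{"dx":-30},{"dx":-30},{"wx":-0.12},{"wx":-0.12},{"wx":-0.12},{"wx":-0.12}]' 1
python3 -m inch '[{"wx":-0.12},{"wx":-0.12},{"wx":-0.12},{"wx":-0.12},{"wx":-0.12},{"wx":-0.12},{"wx":-0.12},{"wx":-0.12}]'
cat >> h.py <<'E'
def go(xyz,yaw=None,off=0):
    """mm in tool axes from measured TCP to xyz, and wx to the yaw of tool y"""
    s,p,r=st(); d=r.inv().apply(np.array(xyz)-p)*1000
    M=r.as_matrix(); y=np.arctan2(M[1,1],M[0,1])
    print('t %.2f'%s['clock'],'p',p.round(4),'yaw %.3f'%y,'xaxis',M[:,0].round(4),'q',s['q'].round(2),'F',s['ft_force'].round(1),'T',s['torque'].round(2),'g %.3f'%s['gripper_width'])
    if yaw is not None: print('d',d.round(1),'wx %.3f'%(y-yaw))
E
python3 -c "
from h import *
go((.573,.2235,.25),.30)"
```

```text
t 0.15 p [ 0.2135 -0.5869  0.2304] yaw -1.222 xaxis [-4.0e-04  1.5e-03 -1.0e+00] q [-1.35  0.22  1.53 -0.    1.39 -0.13] F [-0.3 -0.2 -0.8] T [-0.06 -0.03 -0.03] g 0.998
d [ -18.5 -638.8 -614.8] wx -1.522$[0]: bad value
$[0]: bad value
```

```bash
python3 -m inch '[{"dx":-30,"dy":0,"dz":0,"wx":0,"wy":0,"wz":0}]' 1; python3 -m inch --help | head -30
```

```text
clock: 0.23
position: [0.2127, -0.5837, 0.2538]
ee_rot: [-0.118, -0.696, -0.127, 0.697]
ft_force: [-0.6, 0.5, -1.2]
gripper_width: 1.0invalid input: not JSON, or not a number
```

```bash
python3 -m inch '[{"dx":-30,"dy":0,"dz":0,"wx":0,"wy":0,"wz":0},{"dx":-30,"dy":0,"dz":0,"wx":0,"wy":0,"wz":0},{"dx":-30,"dy":0,"dz":0,"wx":0,"wy":0,"wz":0},{"dx":0,"dy":0,"dz":0,"wx":-0.12,"wy":0,"wz":0},{"dx":0,"dy":0,"dz":0,"wx":-0.12,"wy":0,"wz":0},{"dx":0,"dy":0,"dz":0,"wx":-0.12,"wy":0,"wz":0},{"dx":0,"dy":0,"dz":0,"wx":-0.12,"wy":0,"wz":0},{"dx":0,"dy":0,"dz":0,"wx":0,"wy":0,"wz":0}]' 1
python3 -c "
from h import *
go((.573,.2235,.25),.30)"
```

```text
clock: 0.9
position: [0.2135, -0.5872, 0.3509]
ee_rot: [0.286, 0.647, 0.286, -0.647]
ft_force: [-0.1, 0.1, 0.1]
gripper_width: 1.0
t 0.90 p [ 0.2135 -0.5872  0.3509] yaw -0.738 xaxis [-2.e-04  7.e-04 -1.e+00] q [-1.35  0.17  1.36 -0.    1.61 -0.61] F [-0.1  0.1  0.1] T [0.   0.04 0.04] g 1.000
d [ 101.4 -279.3 -841.6] wx -1.038
```

```bash
for i in 1; do python3 -m inch '[{"dx":0,"dy":-9,"dz":-27,"wx":0,"wy":0,"wz":0},{"dx":0,"dy":-11,"dz":-33,"wx":0,"wy":0,"wz":0},{"dx":0,"dy":-11,"dz":-33,"wx":0,"wy":0,"wz":0},{"dx":0,"dy":-11,"dz":-33,"wx":0,"wy":0,"wz":0},{"dx":0,"dy":-11,"dz":-33,"wx":0,"wy":0,"wz":0},{"dx":0,"dy":-11,"dz":-33,"wx":0,"wy":0,"wz":0},{"dx":0,"dy":-11,"dz":-33,"wx":0,"wy":0,"wz":0},{"dx":0,"dy":-11,"dz":-33,"wx":0,"wy":0,"wz":0}]' 1; done
python3 -m inch '[{"dx":0,"dy":-11,"dz":-33,"wx":0,"wy":0,"wz":0},{"dx":0,"dy":-11,"dz":-33,"wx":0,"wy":0,"wz":0},{"dx":0,"dy":-11,"dz":-33,"wx":0,"wy":0,"wz":0},{"dx":0,"dy":-11,"dz":-33,"wx":0,"wy":0,"wz":0},{"dx":0,"dy":-11,"dz":-33,"wx":0,"wy":0,"wz":0},{"dx":0,"dy":-11,"dz":-33,"wx":0,"wy":0,"wz":0},{"dx":0,"dy":-11,"dz":-33,"wx":0,"wy":0,"wz":0},{"dx":0,"dy":-11,"dz":-33,"wx":0,"wy":0,"wz":0}]' 1
python3 -c "
from h import *
go((.573,.2235,.25),.30)"
```

```text
clock: 1.57
position: [0.3248, -0.3374, 0.3511]
ee_rot: [0.283, 0.648, 0.283, -0.648]
ft_force: [0.3, -0.2, -0.7]
gripper_width: 0.997
clock: 2.23
position: [0.4384, -0.0832, 0.3513]
ee_rot: [0.283, 0.648, 0.283, -0.648]
ft_force: [1.2, -1.0, 0.0]
gripper_width: 0.999
t 2.23 p [ 0.4384 -0.0832  0.3513] yaw -0.746 xaxis [ 4.e-04 -1.e-04 -1.e+00] q [-0.36 -0.27  1.79 -0.    1.63  0.38] F [ 1.2 -1.   0. ] T [-0.02 -0.   -0.03] g 0.999
d [ 101.3 -109.4 -316.6] wx -1.046
```

```bash
python3 -m inch '[{"dx":0,"dy":0,"dz":0,"wx":0,"wy":0,"wz":0},{"dx":0,"dy":0,"dz":0,"wx":0,"wy":0,"wz":0}]' 1
python3 -c "
from h import *
s,p,r=st(); print(repr(p),repr(r.as_quat())); snap('wrist','w1.png')"
```

```text
clock: 2.4
position: [0.4383, -0.0835, 0.3511]
ee_rot: [-0.285, -0.647, -0.285, 0.647]
ft_force: [-0.0, -1.1, 0.4]
gripper_width: 1.001
array([ 0.43830476, -0.08348323,  0.35112697]) array([-0.64694949, -0.28511119,  0.64724505, -0.28502949])
```

View pics/w1.png

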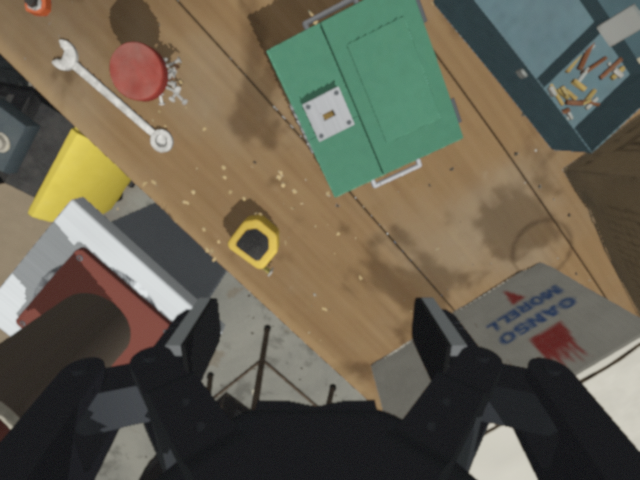

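The cover is at about (329,114) and the slot at about (329,114), both in clear view. I'll refine them in a zoom.

```bash
python3 -c "
import cv2
s=cv2.imread('pics/w1.png');cv2.imwrite('pics/w1z.png',cv2.resize(s[80:150,290:370],None,fx=8,fy=8,interpolation=cv2.INTER_CUBIC))"
```

```text
(no output)
```

View pics/w1z.png

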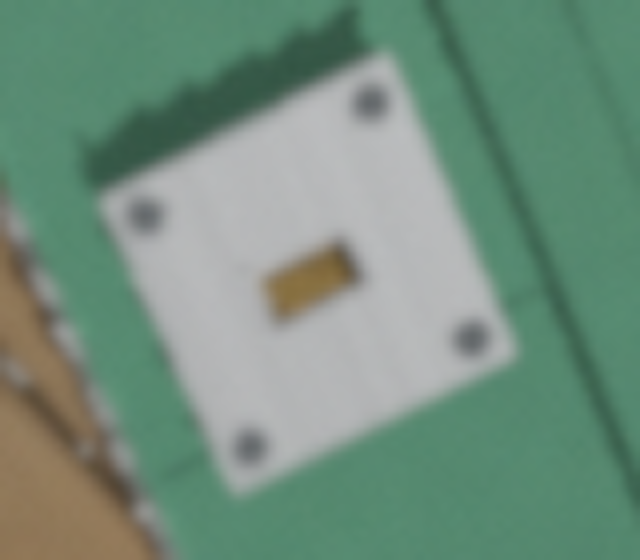

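```bash
python3 - <<'E'
from h import *
P=np.array([ 0.43830476, -0.08348323,  0.35112697]); r=R.from_quat([-0.64694949, -0.28511119,  0.64724505, -0.28502949])
f=lambda L:[((a+.5)/8-.5+290,(b+.5)/8-.5+80) for a,b in L]
q=plane('wrist',f([(100,195),(395,55),(518,352),(238,497)]),.08,P,r); print('cover',q.mean(0))
for i in range(4):
    e=q[(i+1)%4]-q[i]; print('  len %.4f ang %.3f'%(np.hypot(*e[:2]),np.arctan2(e[1],e[0])))
q=plane('wrist',f([(145,215),(370,102),(470,340),(250,447)]),.08,P,r); print('screws',q.mean(0))
for i in range(4):
    e=q[(i+1)%4]-q[i]; print('  len %.4f ang %.3f'%(np.hypot(*e[:2]),np.arctan2(e[1],e[0])))
print('slot',plane('wrist',f([(311,281)]),.08,P,r))
E
# continue toward the stand
python3 -m inch '[{"dx":0,"dy":-11,"dz":-30,"wx":0,"wy":0,"wz":0},{"dx":0,"dy":-11,"dz":-30,"wx":0,"wy":0,"wz":0},{"dx":0,"dy":-11,"dz":-30,"wx":0,"wy":0,"wz":0},{"dx":0,"dy":-11,"dz":-30,"wx":0,"wy":0,"wz":0},{"dx":0,"dy":-11,"dz":-30,"wx":0,"wy":0,"wz":0},{"dx":0,"dy":-11,"dz":-30,"wx":0,"wy":0,"wz":0},{"dx":0,"dy":-11,"dz":-30,"wx":0,"wy":0,"wz":0},{"dx":0,"dy":-6,"dz":-15,"wx":0,"wy":0,"wz":0}]' 1
python3 -m inch '[{"dx":0,"dy":0,"dz":0,"wx":-0.12,"wy":0,"wz":0},{"dx":0,"dy":0,"dz":0,"wx":-0.12,"wy":0,"wz":0},{"dx":0,"dy":0,"dz":0,"wx":-0.12,"wy":0,"wz":0},{"dx":0,"dy":0,"dz":0,"wx":-0.12,"wy":0,"wz":0},{"dx":0,"dy":0,"dz":0,"wx":-0.12,"wy":0,"wz":0},{"dx":0,"dy":0,"dz":0,"wx":-0.12,"wy":0,"wz":0},{"dx":0,"dy":0,"dz":0,"wx":-0.12,"wy":0,"wz":0},{"dx":0,"dy":0,"dz":0,"wx":-0.12,"wy":0,"wz":0}]' 1
python3 -c "
from h import *
go((.573,.2235,.18),.30)"
```

```text
cover [ 0.51440103 -0.0208651   0.08      ]
  len 0.0467 ang -0.322
  len 0.0451 ang -1.879
  len 0.0463 ang 2.866
  len 0.0472 ang 1.271
screws [ 0.5139329  -0.02050883  0.08      ]
  len 0.0361 ang -0.299
  len 0.0363 ang -1.877
  len 0.0359 ang 2.840
  len 0.0362 ang 1.270
slot [[ 0.51383503 -0.0211051   0.08      ]]
clock: 3.12
position: [0.5299, 0.1377, 0.3509]
ee_rot: [-0.284, -0.648, -0.284, 0.648]
ft_force: [0.1, -0.4, -0.0]
gripper_width: 0.999
clock: 3.78
position: [0.5293, 0.1347, 0.3511]
ee_rot: [0.552, 0.442, 0.552, -0.443]
ft_force: [0.4, -0.2, -0.0]
gripper_width: 1.001
t 3.78 p [0.5293 0.1347 0.3511] yaw 0.219 xaxis [-4.e-04 -6.e-04 -1.e+00] q [ 0.11 -0.02  1.56 -0.    1.6  -0.11] F [ 0.4 -0.2 -0. ] T [ 0.01 -0.02 -0.01] g 1.001
d [171.   62.  -77.3] wx -0.081
```

```bash
python3 -m inch '[{"dx":10,"dy":10,"dz":-13,"wx":0,"wy":0,"wz":0},{"dx":20,"dy":13,"dz":-16,"wx":0,"wy":0,"wz":0},{"dx":20,"dy":13,"dz":-16,"wx":0,"wy":0,"wz":0},{"dx":20,"dy":13,"dz":-16,"wx":0,"wy":0,"wz":0},{"dx":20,"dy":13,"dz":-16,"wx":0,"wy":0,"wz":0},{"dx":11,"dy":0,"dz":0,"wx":-0.081,"wy":0,"wz":0},{"dx":0,"dy":0,"dz":0,"wx":0,"wy":0,"wz":0},{"dx":0,"dy":0,"dz":0,"wx":0,"wy":0,"wz":0}]' 1
python3 -c "
from h import *
go((.573,.2235,.18),.30)
s,p,r=st(); print(repr(p),repr(r.as_quat())); im=snap('wrist','w2.png')
cv2.imwrite('pics/w2z.png',cv2.resize(im[150:300,215:415,::-1],None,fx=4,fy=4,interpolation=cv2.INTER_CUBIC))"
```

```text
clock: 4.45
position: [0.5728, 0.2236, 0.2493]
ee_rot: [0.567, 0.421, 0.568, -0.422]
ft_force: [0.4, 0.3, 0.5]
gripper_width: 1.003
t 4.45 p [0.5728 0.2236 0.2493] yaw 0.294 xaxis [-0.0023 -0.0011 -1.    ] q [ 0.24  0.19  1.53 -0.    1.43 -0.05] F [0.4 0.3 0.5] T [-0.02  0.03  0.01] g 1.003
d [69.3  0.3  0.1] wx -0.006
array([0.57284845, 0.22362468, 0.24933585]) array([ 0.42055039,  0.56827353, -0.42213795,  0.56745231])
```

View pics/w2.png

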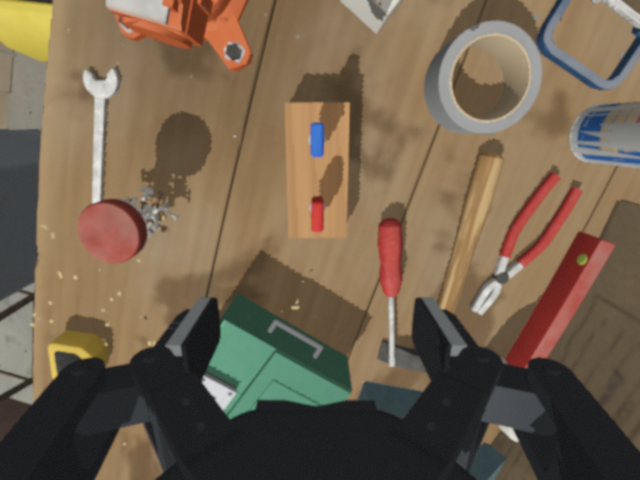

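View pics/w2z.png

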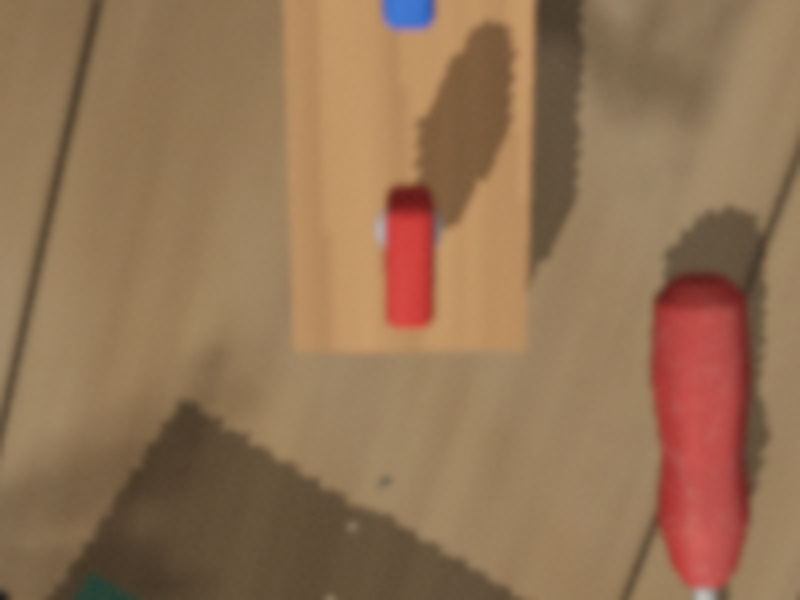

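Run:
```python
from h import *
P=np.array([0.57284845, 0.22362468, 0.24933585]); r=R.from_quat([ 0.42055039,  0.56827353, -0.42213795,  0.56745231])
f=lambda L:[((a+.5)/4-.5+215,(b+.5)/4-.5+150) for a,b in L]
a=plane('wrist',f([(410,268),(410,212),(411,327)]),.089,P,r);print(a)
q=plane('wrist',[(285.5,102),(349.5,102),(346,237.8),(288,238)],.04,P,r); print('stand',q.mean(0))
for i in range(4):
    e=q[(i+1)%4]-q[i]; print('  len %.4f ang %.3f'%(np.hypot(*e[:2]),np.arctan2(e[1],e[0])))
c=q.mean(0); print(c+.035*np.array([np.sin(.3),-np.cos(.3),0]))
b=plane('wrist',[(317.5,144)],.089,P,r); print(b, np.arctan2(*(b[0]-a[0])[1::-1])-np.pi/2)
go((a[0][0],a[0][1],.056),.298)
```

```text
[[0.57158223 0.22594608 0.089     ]
 [0.56772038 0.23869771 0.089     ]
 [0.57598537 0.21222726 0.089     ]]
stand [0.56185011 0.25875536 0.04      ]
  len 0.0634 ang 0.293
  len 0.1410 ang -1.277
  len 0.0644 ang -2.844
  len 0.1413 ang 1.858
[0.57219332 0.22531858 0.04      ]
[[0.55282229 0.2890377  0.089     ]] 0.28901872175088794
t 4.50 p [0.5734 0.2239 0.2508] yaw 0.294 xaxis [ 2.e-04 -4.e-04 -1.e+00] q [ 0.24  0.19  1.53 -0.    1.43 -0.05] F [-0.3 -0.2  0.3] T [ 0.04 -0.    0.02] g 1.001
d [194.8  -1.2  -2.6] wx -0.004
```

```bash
python3 -m inch '[{"dx":15,"dy":-1.1,"dz":-1.2,"wx":-0.003,"wy":0,"wz":0},{"dx":30,"dy":0,"dz":0,"wx":0,"wy":0,"wz":0},{"dx":35,"dy":0,"dz":0,"wx":0,"wy":0,"wz":0},{"dx":35,"dy":0,"dz":0,"wx":0,"wy":0,"wz":0},{"dx":35,"dy":0,"dz":0,"wx":0,"wy":0,"wz":0},{"dx":25,"dy":0,"dz":0,"wx":0,"wy":0,"wz":0},{"dx":15,"dy":0,"dz":0,"wx":0,"wy":0,"wz":0},{"dx":0,"dy":0,"dz":0,"wx":0,"wy":0,"wz":0}]' 0.2
python3 -c "
from h import *
go((.572,.2247,.055),.298)
s,p,r=st(); print(repr(p),repr(r.as_quat())); im=snap('wrist','w3.png')
cv2.imwrite('pics/w3z.png',cv2.resize(im[200:350,215:415,::-1],None,fx=4,fy=4,interpolation=cv2.INTER_CUBIC))"
```

```text
clock: 5.17
position: [0.5697, 0.2246, 0.0576]
ee_rot: [0.568, 0.419, 0.57, -0.422]
ft_force: [-1.0, 0.5, -0.4]
gripper_width: 0.602
t 5.17 p [0.5697 0.2246 0.0576] yaw 0.298 xaxis [-0.0047 -0.0014 -1.    ] q [ 0.25  0.37  1.69 -0.    1.09 -0.05] F [-1.   0.5 -0.4] T [ 0.04  0.01 -0.03] g 0.602
d [2.6 2.3 0.6] wx 0.000
array([0.56967532, 0.22456454, 0.05759794]) array([ 0.41874311,  0.56980683, -0.42153784,  0.56769731])
```

View pics/w3.png

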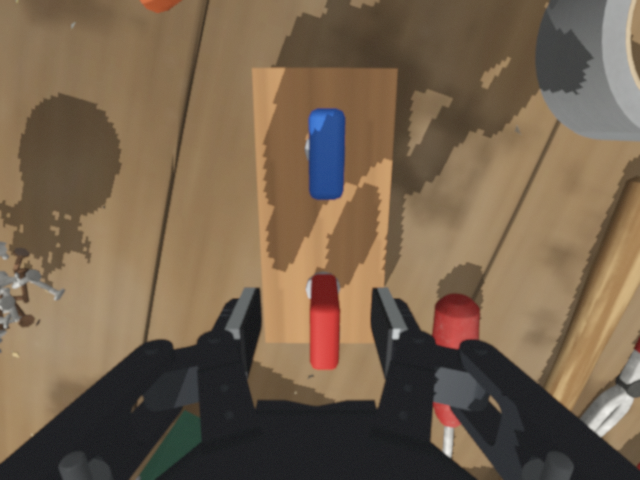

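View pics/w3z.png

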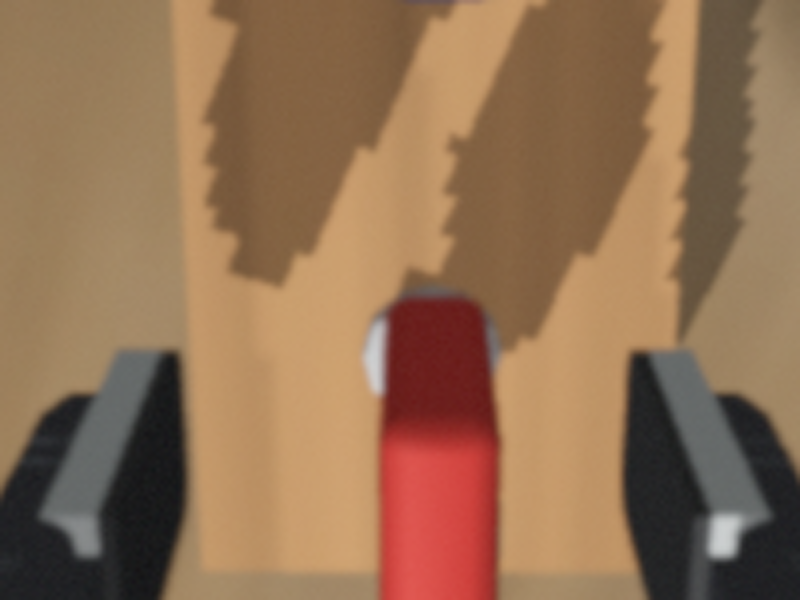

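Run:
```python
from h import *
P=np.array([0.56967532, 0.22456454, 0.05759794]); r=R.from_quat([ 0.41874311,  0.56980683, -0.42153784,  0.56769731])
f=lambda L:[((a+.5)/4-.5+215,(b+.5)/4-.5+200) for a,b in L]
a=plane('wrist',f([(383,436),(498,436)])+[(309.5,369),(339,369)],.089,P,r);print(a,a.mean(0))
print('tool',r.inv().apply(a-P)*1000)
go((.572,.2247,.055),.298)
```

```text
[[0.56234467 0.2370578  0.089     ]
 [0.57274838 0.24026697 0.089     ]
 [0.56997548 0.21042307 0.089     ]
 [0.58141177 0.21395893 0.089     ]] [0.57162008 0.22542669 0.089     ]
tool [[-31.38444033  -3.49023111 -14.09767963]
 [-31.43835005   7.39705493 -14.1071989 ]
 [-31.38321117  -4.02505689  13.60344533]
 [-31.44248303   7.94521228  13.58515886]]
t 5.22 p [0.5711 0.2251 0.06  ] yaw 0.299 xaxis [-1.7e-03 -6.0e-04 -1.0e+00] q [ 0.25  0.37  1.68 -0.    1.09 -0.05] F [0.4 0.4 0.5] T [-0.03 -0.01 -0.03] g 0.596
d [5.  0.7 0.6] wx 0.001
```

```bash
python3 -m inch '[{"dx":3,"dy":0.5,"dz":0,"wx":0,"wy":0,"wz":0},{"dx":2,"dy":0,"dz":0,"wx":0,"wy":0,"wz":0},{"dx":0,"dy":0,"dz":0,"wx":0,"wy":0,"wz":0},{"dx":0,"dy":0,"dz":0,"wx":0,"wy":0,"wz":0}]' -0.2 60
python3 -c "
from h import *
go((.5716,.2254,.055),.298)"
python3 -m inch '[{"dx":0,"dy":0,"dz":0,"wx":0,"wy":0,"wz":0},{"dx":0,"dy":0,"dz":0,"wx":0,"wy":0,"wz":0},{"dx":0,"dy":0,"dz":0,"wx":0,"wy":0,"wz":0},{"dx":0,"dy":0,"dz":0,"wx":0,"wy":0,"wz":0},{"dx":0,"dy":0,"dz":0,"wx":0,"wy":0,"wz":0},{"dx":0,"dy":0,"dz":0,"wx":0,"wy":0,"wz":0}]' -1 60
python3 -c "
from h import *
go((.5716,.2254,.055),.298)"
```

```text
clock: 5.55
position: [0.5729, 0.2266, 0.0568]
ee_rot: [0.57, 0.42, 0.569, -0.419]
ft_force: [-0.7, 0.2, -0.5]
gripper_width: 0.397
t 5.55 p [0.5729 0.2266 0.0568] yaw 0.302 xaxis [ 2.3e-03  5.0e-04 -1.0e+00] q [ 0.25  0.38  1.68 -0.    1.08 -0.05] F [-0.7  0.2 -0.5] T [ 0.03  0.01 -0.03] g 0.397
d [ 1.8 -1.6  0.8] wx 0.004
clock: 6.05
position: [0.5724, 0.2267, 0.0561]
ee_rot: [0.57, 0.419, 0.569, -0.419]
ft_force: [-0.4, -0.2, 5.0]
gripper_width: 0.128
t 6.05 p [0.5724 0.2267 0.0561] yaw 0.302 xaxis [ 9.e-04  3.e-04 -1.e+00] q [ 0.25  0.38  1.68  0.    1.08 -0.05] F [-0.4 -0.2  5. ] T [-0.09  0.21 -0.01] g 0.128
d [ 1.1 -1.1  1. ] wx 0.004
```

```bash
python3 -m inch '[{"dx":0,"dy":0,"dz":0,"wx":0,"wy":0,"wz":0},{"dx":-5,"dy":0,"dz":0,"wx":0,"wy":0,"wz":0},{"dx":-10,"dy":0,"dz":0,"wx":0,"wy":0,"wz":0},{"dx":-15,"dy":0,"dz":0,"wx":0,"wy":0,"wz":0},{"dx":-20,"dy":0,"dz":0,"wx":0,"wy":0,"wz":0},{"dx":-20,"dy":0,"dz":0,"wx":0,"wy":0,"wz":0},{"dx":-20,"dy":0,"dz":0,"wx":0,"wy":0,"wz":0},{"dx":0,"dy":0,"dz":0,"wx":0,"wy":0,"wz":0}]' -1 60
python3 -m inch '[{"dx":0,"dy":0,"dz":0,"wx":0,"wy":0,"wz":0},{"dx":0,"dy":0,"dz":0,"wx":0,"wy":0,"wz":0},{"dx":0,"dy":0,"dz":0,"wx":0,"wy":0,"wz":0}]' -1 60
python3 -c "
from h import *
go((.514,-.021,.2),1.283)
s,p,r=st(); print(repr(p),repr(r.as_quat())); im=snap('wrist','w4.png')
cv2.imwrite('pics/w4z.png',cv2.resize(im[250:400,215:415,::-1],None,fx=4,fy=4,interpolation=cv2.INTER_CUBIC)); snap('side','s4.png')"
```

```text
clock: 6.72
position: [0.5745, 0.2272, 0.1508]
ee_rot: [0.571, 0.421, 0.568, -0.417]
ft_force: [1.2, 0.8, 1.2]
gripper_width: 0.135
clock: 6.97
position: [0.5707, 0.2262, 0.1436]
ee_rot: [0.569, 0.418, 0.57, -0.42]
ft_force: [-0.1, -0.1, -0.7]
gripper_width: 0.135
t 6.97 p [0.5707 0.2262 0.1436] yaw 0.302 xaxis [-3.e-03 -7.e-04 -1.e+00] q [ 0.25  0.27  1.64  0.    1.24 -0.05] F [-0.1 -0.1 -0.7] T [-0.02 -0.01  0.03] g 0.135
d [ -56.1 -127.8  219.1] wx -0.981
array([0.57069359, 0.22620306, 0.14357231]) array([ 0.4182507 ,  0.5702203 , -0.41990983,  0.56885051])
```

View pics/w4z.png

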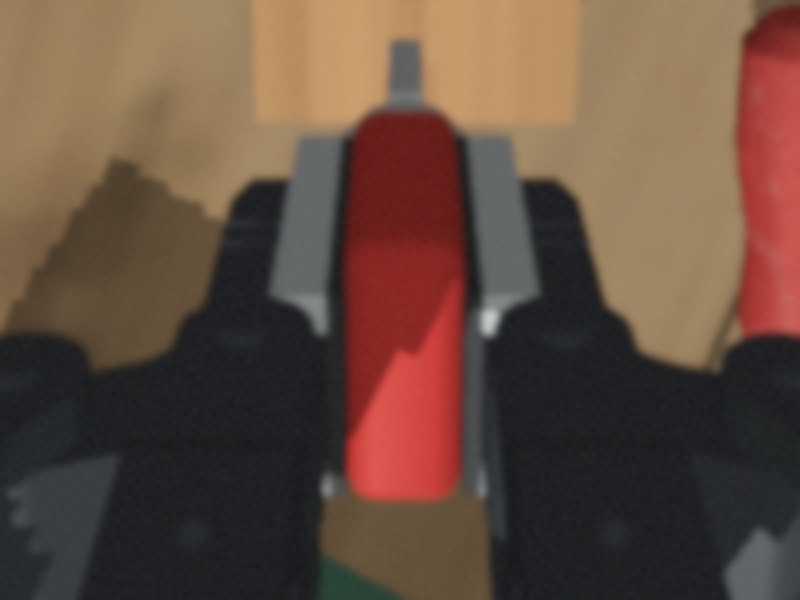

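View pics/s4.png

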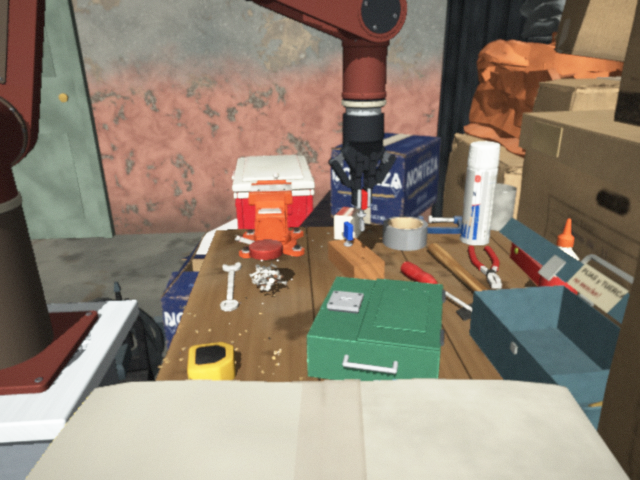

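Run:
```python
from h import *
c=get_calibration('wrist');H=c['hand_eye']
f=lambda L:[((a+.5)/4-.5+215,(b+.5)/4-.5+250) for a,b in L]
def toolx(uv,X):
    x=cv2.undistortPoints(np.array(uv,float).reshape(-1,1,2),c['mtx'],c['dist']).reshape(-1,2)
    d=np.c_[x,np.ones(len(x))]@H[:3,:3].T; o=H[:3,3]; return (o+d*((X-o[0])/d[:,0])[:,None])*1000
for X in (-.032,-.034):
  a=toolx(f([(348,242),(461,242),(346,492),(462,492)]),X); print(a.round(2),a.mean(0).round(2))
print('tip',toolx(f([(390,42),(420,42),(405,42)]),.046).round(2))
print('pads near tip', toolx(f([(300,137),(340,137),(468,137),(512,137)]),0).round(2))
go((.514,-.021,.2),1.283)
```

```text
[[-32.    -6.78 -13.82]
 [-32.     3.88 -13.8 ]
 [-32.    -7.42  14.88]
 [-32.     4.34  14.9 ]] [-32.    -1.5    0.54]
[[-34.    -6.69 -14.96]
 [-34.     3.78 -14.94]
 [-34.    -7.31  13.23]
 [-34.     4.24  13.24]] [-34.    -1.49  -0.86]
tip [[46.   -3.66 -3.61]
 [46.    0.91 -3.61]
 [46.   -1.37 -3.61]]
pads near tip [[  0.   -13.79  -9.54]
 [  0.    -9.07  -9.54]
 [  0.     6.05  -9.52]
 [  0.    11.25  -9.51]]
t 7.07 p [0.5708 0.2262 0.1436] yaw 0.302 xaxis [-2.9e-03 -7.0e-04 -1.0e+00] q [ 0.25  0.27  1.64 -0.    1.24 -0.05] F [ 0.4 -0.5 -0.9] T [ 0.02 -0.03  0.04] g 0.133
d [ -56.1 -128.   219.1] wx -0.981
```

```bash
python3 -m inch '[{"dx":-15,"dy":-6,"dz":10,"wx":0,"wy":0,"wz":0},{"dx":-12,"dy":-14,"dz":24,"wx":0,"wy":0,"wz":0},{"dx":0,"dy":-18,"dz":31,"wx":0,"wy":0,"wz":0},{"dx":0,"dy":-18,"dz":31,"wx":0,"wy":0,"wz":0},{"dx":0,"dy":-18,"dz":31,"wx":0,"wy":0,"wz":0},{"dx":0,"dy":-18,"dz":31,"wx":0,"wy":0,"wz":0},{"dx":0,"dy":-16,"dz":28,"wx":0,"wy":0,"wz":0},{"dx":0,"dy":-12,"dz":20,"wx":0,"wy":0,"wz":0}]'
python3 -m inch '[{"dx":0,"dy":-8,"dz":12,"wx":-0.06,"wy":0,"wz":0},{"dx":0,"dy":0,"dz":0,"wx":-0.11,"wy":0,"wz":0},{"dx":0,"dy":0,"dz":0,"wx":-0.12,"wy":0,"wz":0},{"dx":0,"dy":0,"dz":0,"wx":-0.12,"wy":0,"wz":0},{"dx":0,"dy":0,"dz":0,"wx":-0.12,"wy":0,"wz":0},{"dx":0,"dy":0,"dz":0,"wx":-0.12,"wy":0,"wz":0},{"dx":0,"dy":0,"dz":0,"wx":-0.12,"wy":0,"wz":0},{"dx":0,"dy":0,"dz":0,"wx":-0.12,"wy":0,"wz":0}]'
python3 -m inch '[{"dx":0,"dy":0,"dz":0,"wx":-0.08,"wy":0,"wz":0},{"dx":0,"dy":0,"dz":0,"wx":-0.01,"wy":0,"wz":0},{"dx":0,"dy":0,"dz":0,"wx":0,"wy":0,"wz":0},{"dx":0,"dy":0,"dz":0,"wx":0,"wy":0,"wz":0}]'
python3 -c "
from h import *
go((.5153,-.0215,.138),1.281)"
```

```text
clock: 7.73
position: [0.5174, -0.0082, 0.1714]
ee_rot: [0.569, 0.419, 0.57, -0.42]
ft_force: [0.9, -0.3, 0.0]
gripper_width: 0.133
clock: 8.4
position: [0.514, -0.0196, 0.1713]
ee_rot: [0.694, 0.131, 0.695, -0.131]
ft_force: [-1.0, 0.8, -0.3]
gripper_width: 0.133
clock: 8.73
position: [0.5143, -0.0197, 0.1718]
ee_rot: [0.699, 0.103, 0.7, -0.103]
ft_force: [-0.4, 0.0, -0.3]
gripper_width: 0.134
t 8.73 p [ 0.5143 -0.0197  0.1718] yaw 1.280 xaxis [-8.e-04  2.e-04 -1.e+00] q [-0.19  0.01  1.87  0.    1.26 -1.47] F [-0.4  0.  -0.3] T [0.04 0.01 0.03] g 0.134
d [33.8 -1.5  1.5] wx -0.001
```

```bash
python3 -m inch '[{"dx":10,"dy":-1.5,"dz":1.5,"wx":0,"wy":0,"wz":0},{"dx":14,"dy":0,"dz":0,"wx":0,"wy":0,"wz":0},{"dx":8,"dy":0,"dz":0,"wx":0,"wy":0,"wz":0},{"dx":0,"dy":0,"dz":0,"wx":0,"wy":0,"wz":0},{"dx":0,"dy":0,"dz":0,"wx":0,"wy":0,"wz":0},{"dx":0,"dy":0,"dz":0,"wx":0,"wy":0,"wz":0}]'
python3 -c "
from h import *
go((.5153,-.0215,.138),1.281)
s,p,r=st(); print(repr(p),repr(r.as_quat())); im=snap('wrist','w5.png')
cv2.imwrite('pics/w5z.png',cv2.resize(im[210:330,235:395,::-1],None,fx=5,fy=5,interpolation=cv2.INTER_CUBIC)); 
im=snap('side','s5.png')
cv2.imwrite('pics/s5z.png',cv2.resize(im[235:335,290:420,::-1],None,fx=5,fy=5,interpolation=cv2.INTER_CUBIC)); 
im=snap('top','t5.png')
cv2.imwrite('pics/t5z.png',cv2.resize(im[180:260,380:480,::-1],None,fx=6,fy=6,interpolation=cv2.INTER_CUBIC)); 
"
```

```text
clock: 9.23
position: [0.5158, -0.0216, 0.1405]
ee_rot: [0.7, 0.102, 0.7, -0.102]
ft_force: [-0.2, -0.6, -1.4]
gripper_width: 0.129
t 9.23 p [ 0.5158 -0.0216  0.1405] yaw 1.282 xaxis [ 2.e-04 -1.e-04 -1.e+00] q [-0.19  0.05  1.9  -0.    1.2  -1.48] F [-0.2 -0.6 -1.4] T [ 0.04  0.   -0.05] g 0.129
d [ 2.5  0.  -0.5] wx 0.001
array([ 0.5157729 , -0.02164733,  0.14052962]) array([ 0.10185512,  0.69964411, -0.10186543,  0.69981933])
```

View pics/w5z.png

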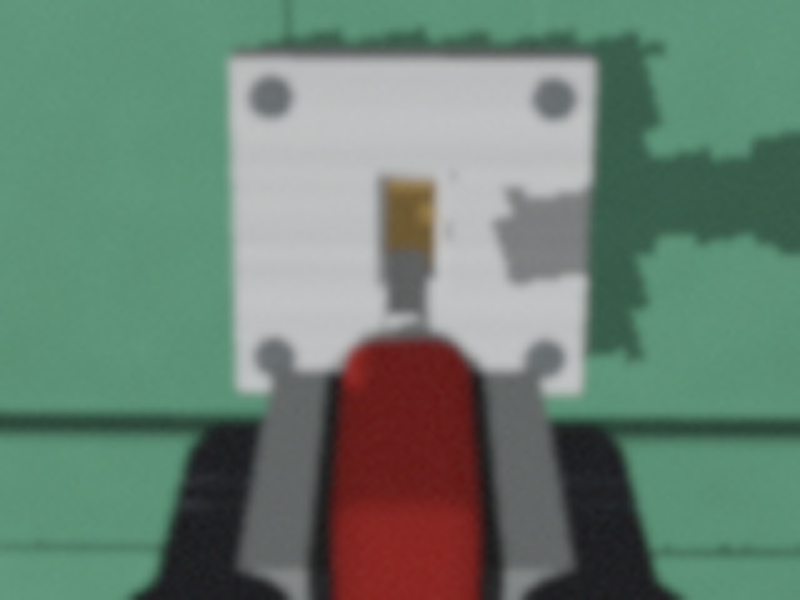

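View pics/s5z.png

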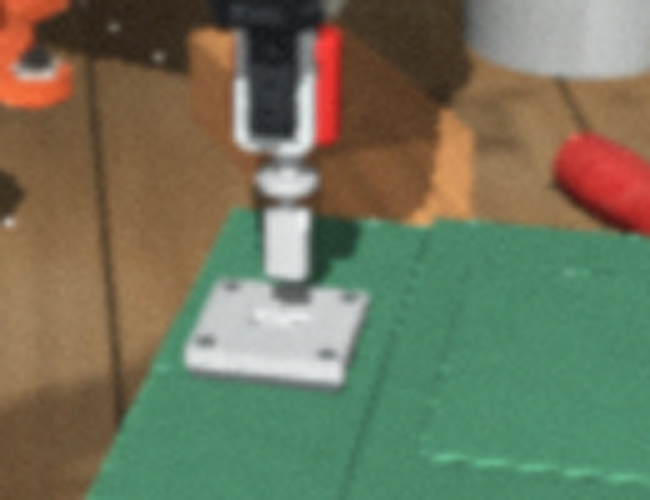

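View pics/t5z.png

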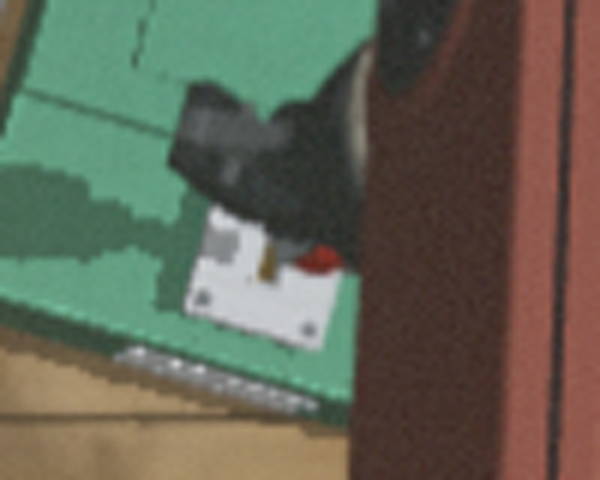

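```bash
cat >> h.py <<'E'
def toolx(uv,X):
    c=get_calibration('wrist');H=c['hand_eye']
    x=cv2.undistortPoints(np.array(uv,float).reshape(-1,1,2),c['mtx'],c['dist']).reshape(-1,2)
    d=np.c_[x,np.ones(len(x))]@H[:3,:3].T; o=H[:3,3]; return (o+d*((X-o[0])/d[:,0])[:,None])*1000
E
python3 - <<'E'
from h import *
f=lambda L:[((a+.5)/5-.5+235,(b+.5)/5-.5+210) for a,b in L]
X=.1405-.08
a=toolx(f([(270,97),(553,97),(544,358),(274,358)]),X); print('screws',a.round(2),a.mean(0).round(2))
a=toolx(f([(230,57),(597,57),(583,392),(236,392)]),X); print('cover',a.round(2),a.mean(0).round(2))
print('slot far end, lower end, mid',toolx(f([(408,178),(383,283),(408,230)]),X).round(2))
print('tip',toolx(f([(388,250),(427,250)]),.046).round(2), 'tip-4',toolx(f([(388,250),(427,250)]),.042).round(2))
print('head',toolx(f([(338,503),(478,503)]),-.033).round(2))
print('pads',toolx(f([(275,375),(328,375),(478,375),(540,375)]),0).round(2))
im=cv2.imread('pics/w5.png'); cv2.imwrite('pics/w5y.png',cv2.resize(im[290:400,255:375],None,fx=5,fy=5,interpolation=cv2.INTER_CUBIC))
E
```

```text
screws [[ 60.5  -17.42 -19.98]
 [ 60.5   18.61 -19.94]
 [ 60.5   18.34  16.41]
 [ 60.5  -17.83  16.37]] [60.5   0.42 -1.78]
cover [[ 60.5  -22.35 -25.24]
 [ 60.5   24.04 -25.19]
 [ 60.5   23.73  21.44]
 [ 60.5  -23.09  21.39]] [60.5   0.58 -1.9 ]
slot far end, lower end, mid [[60.5   0.14 -9.07]
 [60.5  -3.17  5.55]
 [60.5   0.13 -1.91]]
tip [[46.   -2.31 -4.74]
 [46.    2.43 -4.73]] tip-4 [[42.   -2.26 -6.29]
 [42.    2.38 -6.29]]
head [[-33.    -5.19 -15.13]
 [-33.     5.28 -15.12]]
pads [[  0.   -12.5   -9.94]
 [  0.    -7.48  -9.94]
 [  0.     6.7   -9.92]
 [  0.    12.56  -9.91]]
```

View pics/w5y.png

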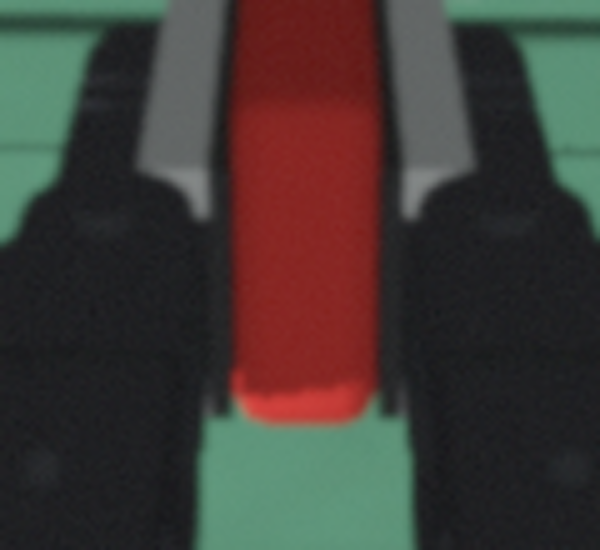

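```bash
python3 -m inch '[{"dx":4,"dy":0.3,"dz":-1.3,"wx":0.005,"wy":0,"wz":0},{"dx":4,"dy":0,"dz":0,"wx":0,"wy":0,"wz":0},{"dx":3,"dy":0,"dz":0,"wx":0,"wy":0,"wz":0},{"dx":0,"dy":0,"dz":0,"wx":0,"wy":0,"wz":0},{"dx":0,"dy":0,"dz":0,"wx":0,"wy":0,"wz":0},{"dx":0,"dy":0,"dz":0,"wx":0,"wy":0,"wz":0}]'
python3 -c "
from h import *
go((.5145,-.0212,.0961),1.277)
im=snap('wrist','w6.png')
cv2.imwrite('pics/w6z.png',cv2.resize(im[210:330,235:395,::-1],None,fx=5,fy=5,interpolation=cv2.INTER_CUBIC)); 
"
```

```text
clock: 9.88
position: [0.5144, -0.0209, 0.1292]
ee_rot: [0.699, 0.104, 0.7, -0.103]
ft_force: [-0.3, -0.7, 0.1]
gripper_width: 0.135
t 9.88 p [ 0.5144 -0.0209  0.1292] yaw 1.277 xaxis [-1.e-04  0.e+00 -1.e+00] q [-0.19  0.06  1.91  0.    1.18 -1.47] F [-0.3 -0.7  0.1] T [ 0.02  0.04 -0.02] g 0.135
d [33.1 -0.3  0.2] wx 0.000
```

View pics/w6z.png

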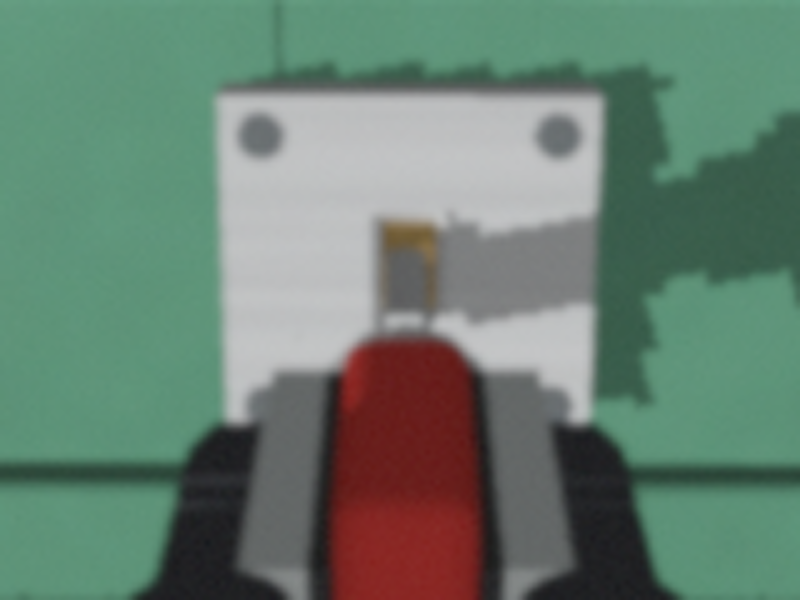

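```bash
python3 -m inch '[{"dx":2,"dy":0.3,"dz":0,"wx":0,"wy":0,"wz":0},{"dx":2,"dy":0,"dz":0,"wx":0,"wy":0,"wz":0},{"dx":2,"dy":0,"dz":0,"wx":0,"wy":0,"wz":0},{"dx":2,"dy":0,"dz":0,"wx":0,"wy":0,"wz":0},{"dx":0,"dy":0,"dz":0,"wx":0,"wy":0,"wz":0},{"dx":0,"dy":0,"dz":0,"wx":0,"wy":0,"wz":0}]'
python3 -c "
from h import *
go((.5145,-.0212,.0961),1.277)
im=snap('wrist','w7.png')
cv2.imwrite('pics/w7z.png',cv2.resize(im[210:330,235:395,::-1],None,fx=5,fy=5,interpolation=cv2.INTER_CUBIC)); 
"
```

```text
clock: 10.43
position: [0.5143, -0.0206, 0.121]
ee_rot: [0.699, 0.103, 0.7, -0.103]
ft_force: [-0.4, -0.2, -0.7]
gripper_width: 0.127
t 10.43 p [ 0.5143 -0.0206  0.121 ] yaw 1.277 xaxis [-5.e-04  1.e-04 -1.e+00] q [-0.19  0.07  1.91 -0.    1.16 -1.47] F [-0.4 -0.2 -0.7] T [ 0.02 -0.03  0.05] g 0.127
d [24.9 -0.5  0.4] wx 0.000
```

View pics/w7z.png

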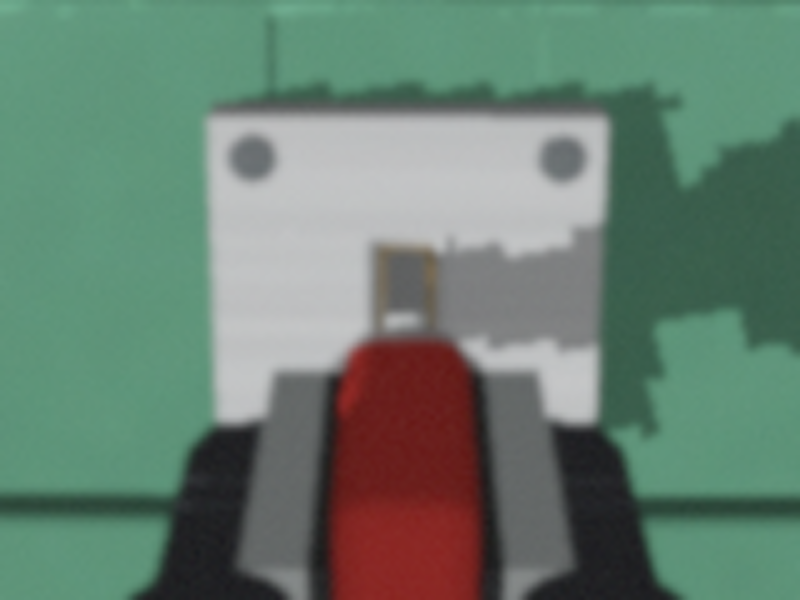

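The blade has entered the slot freely, with no force. I'll press on to the pins, then wiggle.

```bash
python3 -m inch '[{"dx":2,"dy":0.1,"dz":0,"wx":0,"wy":0,"wz":0},{"dx":2,"dy":0,"dz":0,"wx":0,"wy":0,"wz":0},{"dx":2,"dy":0,"dz":0,"wx":0,"wy":0,"wz":0},{"dx":1.5,"dy":0,"dz":0,"wx":0,"wy":0,"wz":0},{"dx":0,"dy":0,"dz":0,"wx":0,"wy":0,"wz":0}]' - 100
python3 -m inch '[{"dx":1.5,"dy":0.5,"dz":0,"wx":0.05,"wy":0,"wz":0},{"dx":1.5,"dy":-1,"dz":0,"wx":-0.1,"wy":0,"wz":0},{"dx":1.5,"dy":1,"dz":0,"wx":0.1,"wy":0,"wz":0},{"dx":1,"dy":-1,"dz":0,"wx":-0.1,"wy":0,"wz":0},{"dx":1,"dy":1,"dz":0,"wx":0.1,"wy":0,"wz":0},{"dx":1,"dy":-1,"dz":0,"wx":-0.1,"wy":0,"wz":0},{"dx":0,"dy":1,"dz":0,"wx":0.1,"wy":0,"wz":0},{"dx":0,"dy":-0.5,"dz":0,"wx":-0.05,"wy":0,"wz":0}]'
python3 -c "
from h import *
go((.5145,-.0212,.0961),1.277)"
```

```text
clock: 10.9
position: [0.5141, -0.0205, 0.1133]
ee_rot: [0.699, 0.104, 0.7, -0.103]
ft_force: [0.4, -0.7, -0.1]
gripper_width: 0.126
clock: 11.57
position: [0.5143, -0.0213, 0.1067]
ee_rot: [0.699, 0.105, 0.699, -0.106]
ft_force: [-0.4, -3.3, 0.5]
gripper_width: 0.127
t 11.57 p [ 0.5143 -0.0213  0.1067] yaw 1.272 xaxis [ 0.     -0.0017 -1.    ] q [-0.19  0.09  1.92 -0.    1.13 -1.46] F [-0.4 -3.3  0.5] T [-0.63  0.15 -0.02] g 0.127
d [10.6  0.2  0.2] wx -0.005
```

```bash
python3 -m inch '[{"dx":1.5,"dy":0.5,"dz":0,"wx":0.05,"wy":0,"wz":0},{"dx":1,"dy":-1,"dz":0,"wx":-0.1,"wy":0,"wz":0},{"dx":1,"dy":1,"dz":0,"wx":0.1,"wy":0,"wz":0},{"dx":1,"dy":-1,"dz":0,"wx":-0.1,"wy":0,"wz":0},{"dx":1,"dy":1,"dz":0,"wx":0.1,"wy":0,"wz":0},{"dx":1,"dy":-1,"dz":0,"wx":-0.1,"wy":0,"wz":0},{"dx":0,"dy":1,"dz":0,"wx":0.1,"wy":0,"wz":0},{"dx":0,"dy":-0.5,"dz":0,"wx":-0.05,"wy":0,"wz":0}]'
python3 -c "
from h import *
go((.5145,-.0212,.0961),1.277)"
```

```text
clock: 12.23
position: [0.5148, -0.0209, 0.1013]
ee_rot: [0.7, 0.105, 0.698, -0.106]
ft_force: [-2.0, -1.4, 5.5]
gripper_width: 0.126
t 12.23 p [ 0.5148 -0.0209  0.1013] yaw 1.272 xaxis [ 0.002  -0.0012 -1.    ] q [-0.19  0.09  1.93 -0.    1.12 -1.46] F [-2.  -1.4  5.5] T [-0.22  0.23 -0.13] g 0.126
d [ 5.2 -0.4 -0.2] wx -0.005
```

```bash
python3 -m inch '[{"dx":1.2,"dy":0.5,"dz":0,"wx":0.05,"wy":0,"wz":0},{"dx":1,"dy":-1,"dz":0,"wx":-0.1,"wy":0,"wz":0},{"dx":1,"dy":1,"dz":0,"wx":0.1,"wy":0,"wz":0},{"dx":0.7,"dy":-1,"dz":0,"wx":-0.1,"wy":0,"wz":0},{"dx":0.6,"dy":1,"dz":0,"wx":0.1,"wy":0,"wz":0},{"dx":0,"dy":-1,"dz":0,"wx":-0.1,"wy":0,"wz":0},{"dx":0,"dy":1,"dz":0,"wx":0.1,"wy":0,"wz":0},{"dx":0,"dy":-0.5,"dz":0,"wx":-0.05,"wy":0,"wz":0}]'
python3 -c "
from h import *
go((.5145,-.0212,.0961),1.277)
im=snap('wrist','w8.png')
cv2.imwrite('pics/w8z.png',cv2.resize(im[210:330,235:395,::-1],None,fx=5,fy=5,interpolation=cv2.INTER_CUBIC)); 
im=snap('side','s8.png')
cv2.imwrite('pics/s8z.png',cv2.resize(im[235:335,290:420,::-1],None,fx=6,fy=6,interpolation=cv2.INTER_CUBIC)); 
"
```

```text
clock: 12.9
position: [0.5144, -0.0208, 0.0962]
ee_rot: [0.7, 0.105, 0.699, -0.106]
ft_force: [0.8, 0.0, 3.1]
gripper_width: 0.128
t 12.90 p [ 0.5144 -0.0208  0.0962] yaw 1.272 xaxis [ 0.0017 -0.0011 -1.    ] q [-0.19  0.1   1.93 -0.    1.11 -1.46] F [0.8 0.  3.1] T [-0.18 -0.01 -0.1 ] g 0.128
d [ 0.1 -0.3  0.2] wx -0.005
```

View pics/w8z.png

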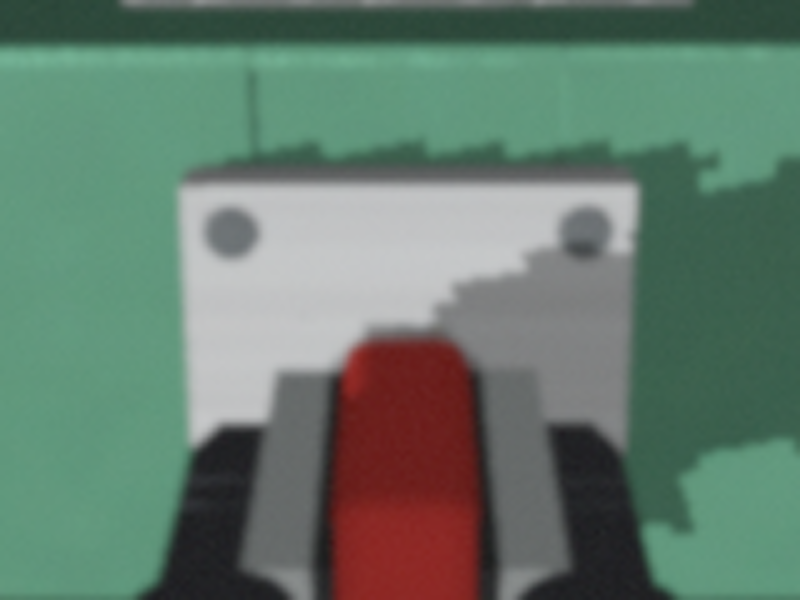

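View pics/s8z.png

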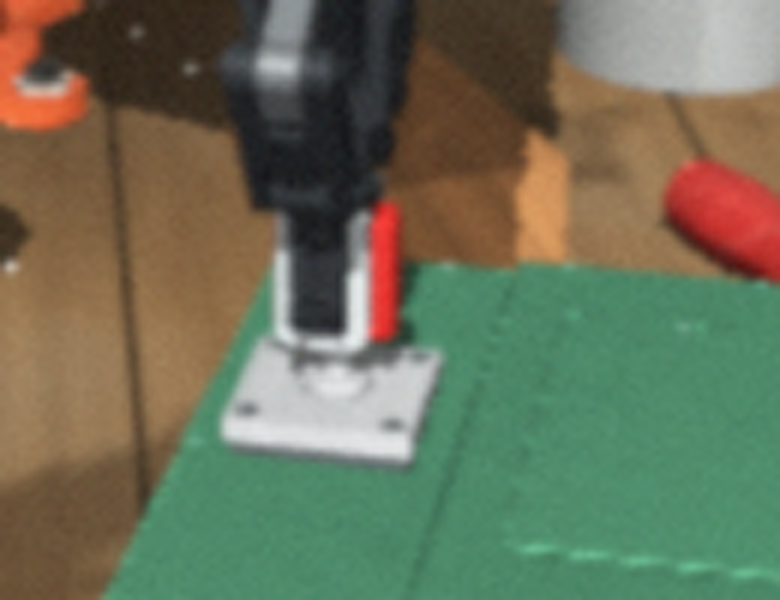

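```bash
python3 -m inch '[{"dx":0.5,"dy":0.5,"dz":0,"wx":0.05,"wy":0,"wz":0},{"dx":0.5,"dy":-1,"dz":0,"wx":-0.1,"wy":0,"wz":0},{"dx":0.5,"dy":1,"dz":0,"wx":0.1,"wy":0,"wz":0},{"dx":0,"dy":-1,"dz":0,"wx":-0.1,"wy":0,"wz":0},{"dx":0,"dy":1,"dz":0,"wx":0.1,"wy":0,"wz":0},{"dx":0,"dy":-0.5,"dz":0,"wx":-0.05,"wy":0,"wz":0},{"dx":0,"dy":0,"dz":0,"wx":0,"wy":0,"wz":0}]'
python3 -c "
from h import *
go((.5145,-.0212,.0961),1.277)"
```

```text
clock: 13.58
position: [0.5148, -0.0209, 0.0961]
ee_rot: [0.701, 0.103, 0.698, -0.103]
ft_force: [-3.6, -1.8, 12.6]
gripper_width: 0.123
t 13.58 p [ 0.5148 -0.0209  0.0961] yaw 1.278 xaxis [ 0.003  -0.0013 -1.    ] q [-0.19  0.1   1.93 -0.    1.11 -1.47] F [-3.6 -1.8 12.6] T [-0.3   0.61 -0.06] g 0.123
d [ 0.  -0.4 -0.2] wx 0.001
```

```bash
python3 -m inch '[{"dx":0,"dy":0,"dz":0,"wx":0.08,"wy":0,"wz":0},{"dx":0,"dy":0,"dz":0,"wx":0.1,"wy":0,"wz":0},{"dx":0,"dy":0,"dz":0,"wx":0.1,"wy":0,"wz":0},{"dx":0,"dy":0,"dz":0,"wx":0.1,"wy":0,"wz":0},{"dx":0,"dy":0,"dz":0,"wx":0.1,"wy":0,"wz":0},{"dx":0,"dy":0,"dz":0,"wx":0.1,"wy":0,"wz":0},{"dx":0,"dy":0,"dz":0,"wx":0,"wy":0,"wz":0}]' - 120
python3 -c "
from h import *
go((.5145,-.0212,.0961),1.277)"
```

```text
clock: 14.17
position: [0.5151, -0.0202, 0.0962]
ee_rot: [0.641, 0.302, 0.639, -0.301]
ft_force: [-1.8, 0.0, 11.8]
gripper_width: 0.118
t 14.17 p [ 0.5151 -0.0202  0.0962] yaw 0.691 xaxis [ 3.5e-03 -2.0e-04 -1.0e+00] q [-0.19  0.1   1.93  0.    1.11 -0.88] F [-1.8  0.  11.8] T [ 0.17  0.45 -0.  ] g 0.118
d [ 0.1 -1.1  0.4] wx -0.586
```

```bash
python3 -m inch '[{"dx":0,"dy":0,"dz":0,"wx":0.08,"wy":0,"wz":0},{"dx":0,"dy":0,"dz":0,"wx":0.1,"wy":0,"wz":0},{"dx":0,"dy":0,"dz":0,"wx":0.1,"wy":0,"wz":0},{"dx":0,"dy":0,"dz":0,"wx":0.1,"wy":0,"wz":0},{"dx":0,"dy":0,"dz":0,"wx":0.1,"wy":0,"wz":0},{"dx":0,"dy":0,"dz":0,"wx":0.1,"wy":0,"wz":0},{"dx":0,"dy":0,"dz":0,"wx":0,"wy":0,"wz":0}]'
python3 -c "
from h import *
go((.5145,-.0212,.0961),1.277)
im=snap('wrist','w9.png')"
python3 -m inch '[{"dx":0,"dy":0,"dz":0,"wx":0.08,"wy":0,"wz":0},{"dx":0,"dy":0,"dz":0,"wx":0.1,"wy":0,"wz":0},{"dx":0,"dy":0,"dz":0,"wx":0.1,"wy":0,"wz":0},{"dx":0,"dy":0,"dz":0,"wx":0.1,"wy":0,"wz":0},{"dx":0,"dy":0,"dz":0,"wx":0.08,"wy":0,"wz":0},{"dx":0,"dy":0,"dz":0,"wx":0.08,"wy":0,"wz":0},{"dx":0,"dy":0,"dz":0,"wx":0,"wy":0,"wz":0},{"dx":0,"dy":0,"dz":0,"wx":0,"wy":0,"wz":0}]'
python3 -c "
from h import *
go((.5145,-.0212,.0961),1.277)
im=snap('wrist','w10.png')
im=snap('side','s10.png')
cv2.imwrite('pics/s10z.png',cv2.resize(im[215:385,290:470,::-1],None,fx=4,fy=3.5,interpolation=cv2.INTER_CUBIC)); 
snap('top','t10.png')
"
```

```text
clock: 14.75
position: [0.5154, -0.02, 0.0962]
ee_rot: [0.528, 0.473, 0.526, -0.47]
ft_force: [-1.3, 0.9, 11.8]
gripper_width: 0.12
t 14.75 p [ 0.5154 -0.02    0.0962] yaw 0.111 xaxis [ 0.0045 -0.     -1.    ] q [-0.19  0.1   1.93  0.    1.11 -0.3 ] F [-1.3  0.9 11.8] T [0.24 0.14 0.05] g 0.120
d [ 0.1 -1.1  1. ] wx -1.166
clock: 15.47
position: [0.5158, -0.0202, 0.0962]
ee_rot: [0.385, 0.596, 0.382, -0.592]
ft_force: [0.8, 0.7, 9.4]
gripper_width: 0.121
t 15.47 p [ 0.5158 -0.0202  0.0962] yaw -0.424 xaxis [ 5.3e-03 -2.0e-04 -1.0e+00] q [-0.19  0.1   1.93  0.    1.1   0.23] F [0.8 0.7 9.4] T [ 0.19 -0.14  0.04] g 0.121
d [ 0.1 -0.8  1.5] wx -1.701
```

View pics/w10.png

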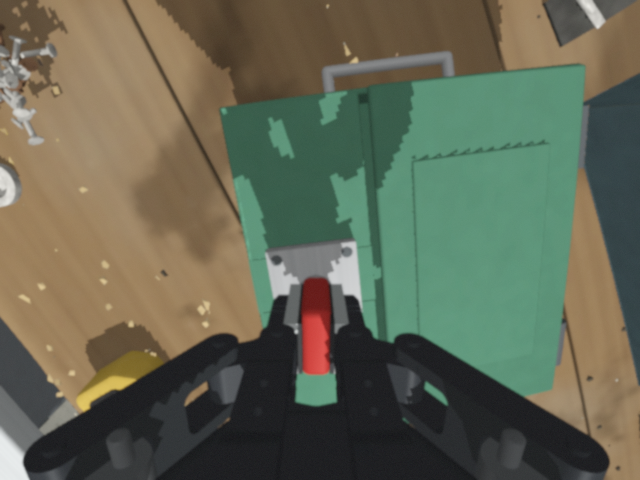

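View pics/s10z.png

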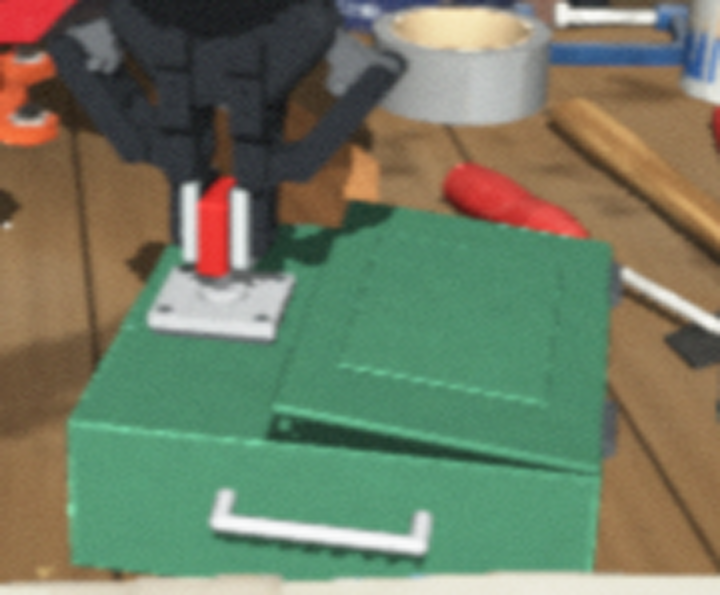

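View pics/t10.png

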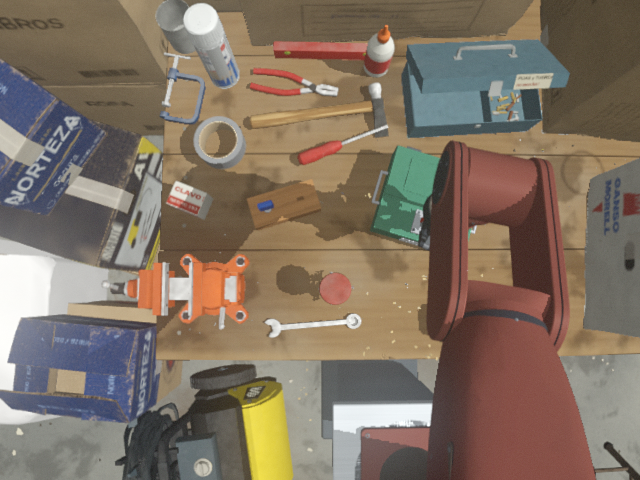

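```bash
python3 -m inch '[{"dx":0.2,"dy":0,"dz":0,"wx":0.03,"wy":0,"wz":0},{"dx":0,"dy":0,"dz":0,"wx":0.03,"wy":0,"wz":0},{"dx":0,"dy":0,"dz":0,"wx":0,"wy":0,"wz":0},{"dx":0,"dy":0,"dz":0,"wx":0,"wy":0,"wz":0},{"dx":0,"dy":0,"dz":0,"wx":0,"wy":0,"wz":0},{"dx":0,"dy":0,"dz":0,"wx":0,"wy":0,"wz":0}]'
python3 -c "
from h import *
go((.5145,-.0212,.0961),1.277)
im=snap('wrist','w11.png')
cv2.imwrite('pics/w11z.png',cv2.resize(im[220:400,210:420,::-1],None,fx=3,fy=3,interpolation=cv2.INTER_CUBIC)) 
"
```

```text
clock: 16.12
position: [0.5159, -0.0202, 0.0962]
ee_rot: [0.367, 0.607, 0.365, -0.604]
ft_force: [0.4, 1.9, 11.3]
gripper_width: 0.122
t 16.12 p [ 0.5159 -0.0202  0.0962] yaw -0.484 xaxis [ 5.5e-03 -3.0e-04 -1.0e+00] q [-0.19  0.1   1.93  0.    1.1   0.29] F [ 0.4  1.9 11.3] T [ 0.14 -0.08  0.16] g 0.122
d [ 0.1 -0.8  1.5] wx -1.761
```

View pics/w11z.png

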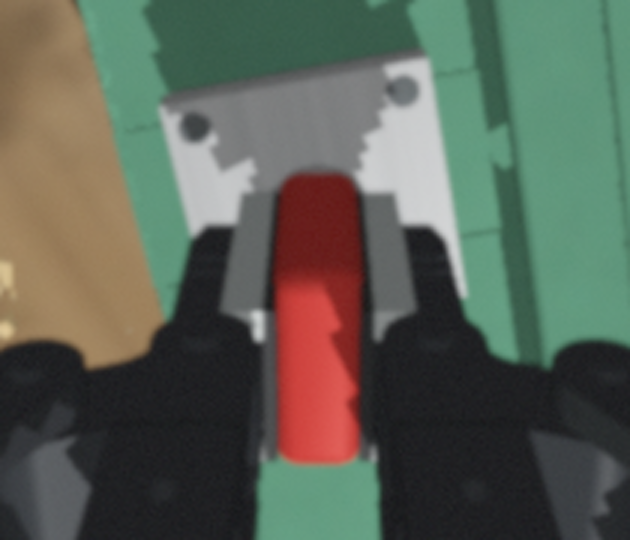

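The head sits square in the pads, turned 1.76 rad. The collar is down with an 11 N press, and the lid is ajar.

```bash
python3 -c "
from h import *
print(manip.hand_in())"
```

```text
the job is handed in; nothing more can be done
None
```

The red key is in the lock, turned clockwise, and was still gripped (120 N) and held turned when I handed in at about 16 s. I took it from the stand and wiggled it in until the tool stopped moving down under about 12 N. The tool then stood 0.2 mm from the height predicted for the collar being home.

- **Turn:** the tool turned 1.76 rad clockwise. With about 0.2 rad of play, I estimate the plug at about 1.55 rad; I could not read its angle directly.
- **Last checks:** the side picture shows the lid ajar, and the wrist picture shows the head square between the pads. The tool is still pressing down with about 11 N. In the top picture the blue key, jar and box look unmoved.
- **Disagreement:** the top and wrist cameras differed by about 2 mm, so I did the final alignment from close wrist pictures. The blade then went in without force.
- **Refused calls:** the first two move calls were rejected because each row needs all six values; the arm did not move.

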